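Test the lap's earth-leakage switch before wet work

TASK

Before wet grinding starts, test the lap's earth-leakage switch, the box with the blue bands: gently press its yellow test button with the fingertips until the black handle trips to off, let the button go, then push the handle back over to on and withdraw. Leave the switches of the two other boxes and the loose things on the bench as they are.

Things in the scene. Friction and masses are not known exactly. Their poses are not given: they have to be found in the camera images.
- lap_unit: the lap's earth-leakage switch: light-grey box with two blue bands on its lid, 176 (x) x 96 (y) x 70 mm high, fixed on a board 12 mm above the bench. Origin: centre of its underside; x points away from the robot, z up. Test button at x = -50, hinge of the handle (along y) at x = +35, z = 55; the dark grey panel between them is flat, top at z = 70 mm
- lap_handle (a joint): black handle of the blue-banded box (hinge, rad): 0 = on, leaning away from the robot; 0.8 = off, leaning towards it. It rests against either end stop and falls over past the middle (0.4). Paddle 26 mm wide (y), 10 mm thick, tip 39 mm from the hinge axis. Pushing it over takes about 2 N; it does not stay on while the test button is held in
- lap_handle_tip (a point): middle of the handle's end face on the blue-banded box; in the box's frame at x = +50 mm when on, +20 mm when off, z = 91 mm (21 mm above the dark grey panel), moving along the box's x
- lap_test (a joint): yellow test button of the blue-banded box (slide, m): 0 = out, grows as pressed down, 0.009 = fully in, springs back. Pressed in about 7 mm (about 4 N) it trips the handle, which then falls to off by itself within half a second
- lap_test_top (a point): centre of the top face of the yellow test button on the blue-banded box; round, 18 mm across, 11 mm above the dark grey panel when out, 2 mm when fully in
- saw_unit: box with two red bands, built exactly like the blue-banded one; the three stand side by side 138 mm apart in any order, facing alike. Origin and axes as there. To be left alone
- saw_handle (a joint): black handle of the red-banded box (hinge, rad): 0 = on, leaning away from the robot, 0.8 = off. Stays on
- saw_test (a joint): yellow test button of the red-banded box (slide, m): 0 = out, 0.009 = fully in. Not to be pressed
- pump_unit: box with two green bands, built exactly like the blue-banded one; the three stand side by side 138 mm apart in any order, facing alike. Origin and axes as there. To be left alone
- pump_handle (a joint): black handle of the green-banded box (hinge, rad): 0 = on, leaning away from the robot, 0.8 = off. Stays on
- pump_test (a joint): yellow test button of the green-banded box (slide, m): 0 = out, 0.009 = fully in. Not to be pressed
- glass_octagon: teal eight-sided glass block, 55 x 55 x 42 mm, loose on the bench; origin at the centre of its underside. To be left alone.
- glass_amber: round amber glass paperweight, 61 x 61 x 45 mm, loose on the bench; origin at the centre of its underside. To be left alone.
- marker_1: red marker pen, 19 x 123 x 20 mm, lying loose on the bench in front of the board; origin at the centre of its underside. To be left alone.
- cork_block: brown cork backing block, 50 x 85 x 30 mm, loose on the bench; origin at the centre of its underside. To be left alone.

How it is judged:
By the outcome, as a careful person would: the job done as asked, in the order asked, and still so for the second after the job is handed in, with the robot touching nothing.
It also fails if it takes over 32 s, if anything falls off the work surface, if the arm or the gripper's body presses on something with over 40 N, if the wrist force passes 120 N, or if a joint passes its speed limit or range.

ROBOT

A 7-joint arm with a two-finger parallel gripper is mounted at the origin on a cart in front of the work surface, level with it; the furniture and walls round the work are solid. World frame = base frame: x ahead of the robot, y to its left, z up, the work surface at z = 0. Lengths are in m, angles in rad, forces in N, time in s.
With the tool pointing down it reaches from about 0.35 to 0.775 m from the base axis. Payload 3.1 kg.
Tool frame: the origin (TCP) lies at the very end of the fingers, on their centre line; the grasp point (between the pads) lies 19 mm behind it; z points along the fingers, y is the line along which they close (so a half turn about z gives the same grasp; the last joint's range is limited). The gripper opens to 85 mm and grips with 20 to 120 N. Pads are 22 mm wide; open, the fingers measure 114 mm over their backs; the gripper's body (76 mm by 85 mm) begins 54 mm behind the grasp point. The pads swing forward as they close: fully open they stand 13 mm farther back than shut.
Start: joints at [1.084, 0.311, 0.014, 1.512, -0.004, 1.319, -0.027], TCP at [0.237, -0.496, 0.231] pointing down, gripper open.
Joint ranges: [-2.7, 2.7], [-0.3, 1.91], [-1.27, 1.3], [0.12, 2.57], [-1.44, 4.58], [0.2, 2.03], [-3.05, 3.05]. Speed limits (rad/s): [2.79, 2.79, 3.14, 3.14, 3.14, 3.14, 3.14].

INTERFACE

Orientations are given as a unit quaternion [w, x, y, z].
In Python, from workcell import readout, imaging, robot, look_for, spot_point gives the robot as it stands. The module is installed in compiled form; this text tells all that it offers.
- The arm moves only by the tool move_arm, never from a script. Its argument "motion" is a list of rows, each an object of numbers: "rx", "ry", "rz": the turn, a rotation vector about the tool's x, y, z in degrees; "x", "y", "z": the shift along the tool's x, y, z in m; "fingers": the opening, from 0 (shut) to 1 (fully open). A call has exactly 10 rows; each row shifts and turns the commanded pose from where the row before left it, along the tool's axes as they then stand; what a row does not reach is not made up. A row lasts 1/10 s, in which the tool goes at most 50 mm and 8.59 degrees, less where a joint would pass 70% of its speed; a pose out of reach is approached as far as the arm can. A call is refused whole if a number of a shift passes 0.05 or a number of a turn 8.59, either way. A call with a gripper value outside its range is refused whole. The fingers move at their own pace and stop on an object; the grip force is fixed at half the most. Time passes only in rows, so rows that do not move let the fingers close, or fill a call up. It gives the time, the measured TCP pose, the force, the opening and the grip force at its end, in the units of the state.
- readout.sense(): the state, without advancing time (a new reading comes with each control period).
- imaging.grab_frame(name): name is "side" or "top" or "wrist"; returns a dict with "image" (420x560x3 uint8, red, green, blue), "intrinsics" (3x3 intrinsics, pixels), "D" ([k1, k2, p1, p2, k3] as OpenCV has them; the pictures are not rectified), "extrinsics" (4x4, takes a point from camera to world coordinates). Camera axes: x right, y down, z forward; pixel columns grow to the right and rows downward; lengths in m; the calibration is good to about 2 mm. A picture is of the moment at which its call begins. There is no depth.
- robot.sign_off(): hands the job in; it is judged then, once.
Trained networks look in the newest picture that a camera, given by its name, has taken for a name from the list of things; names that differ only in an ending like _2 or _b are one class to them, and where a whole thing is asked for, a point or a joint stands for the part that bears it (a point fixed in the world has none). Each returns a list of dicts, best first, with "score" (0 to 1); they miss things now and then, are a little off and sometimes report something else, mostly with a low value. They report only what shows in the picture. A call takes as long as a camera call.
- look_for(camera, query): "position" ([x, y, z] in m, in world coordinates, good to about 4 mm: the middle of the surface that is visible of it).
- spot_point(camera, query): "position" ([x, y, z] in m, in world coordinates, good to about 4 mm: a listed point, or the origin of a listed thing).
The state is a dict: "t": time; "qpos": joint angles; "joint_velocities": joint speeds; "joint_torque": joint torques, N m; "position": TCP position; "orientation": TCP orientation; "force": force on the tool from outside, world axes, zero at the start; "wrist_torque": the same for the moment, N m; "gripper_width": finger opening in m; "grasp_force": force on a finger pad.
Only numpy, scipy, OpenCV 4.12 (cv2) and the standard library are available. Lean on these libraries where they do the work, as an engineer would, in place of code of your own. Each camera call takes 0.05 s, during which the arm holds its last target. There are 200 camera calls.

## Working session

There is one attempt and no reset: what is moved stays moved. The work goes in short steps, Python scripts to look and compute and a tool call to move; the robot and the scene stay as the last step left them, time stands still between calls to the robot, and variables do not carry over. Pictures are saved under pics/ and viewed, at most 10 in all, crops included, and the job is handed in when it is done.

Besides the shell and the picture viewer there is one more tool, called after "Emit:" by a JSON object that holds its "method" and its "body", one argument or row to a line. move_arm: Moves the arm, as the interface text tells. Its arguments: {"type":"object","properties":{"motion":{"type":"array","items":{"type":"object","properties":{"rx":{"type":"number"},"ry":{"type":"number"},"rz":{"type":"number"},"x":{"type":"number"},"y":{"type":"number"},"z":{"type":"number"},"fingers":{"type":"number"}}}}},"required":["motion"]}

```bash
mkdir -p pics
python3 - <<'E'
from workcell import readout, imaging, look_for, spot_point
import cv2
s=readout.sense(); print(s['t'],s['position'],s['orientation'],s['gripper_width'],s['force'])
for c in ['side','top']:
    f=imaging.grab_frame(c); cv2.imwrite(f'pics/{c}1.png',f['image'][:,:,::-1])
    for q in ['lap_unit','lap_test_top','lap_handle_tip','saw_unit','pump_unit']:
        print(c,q,[(x['position'],round(x['score'],2)) for x in spot_point(c,q)][:3])
E
```

```text
0.0 [ 0.23637046 -0.49581702  0.2302102 ] [-1.14014329e-03  9.75361915e-01  2.20607682e-01 -2.91404271e-04] 0.0849868199467381 [ 0.9751046  -0.12076507 -0.08537874]
side lap_unit [([0.5141, 0.0273, 0.0109], 0.94), ([0.5094, -0.1147, 0.0098], 0.28)]
side lap_test_top [([0.4679, 0.0259, 0.0946], 0.4)]
side lap_handle_tip [([0.5648, 0.0222, 0.105], 0.39)]
side saw_unit [([0.5171, 0.1593, 0.0103], 0.7)]
side pump_unit [([0.5118, -0.1119, 0.0103], 0.72)]
top lap_unit [([0.5145, 0.0235, 0.0104], 0.89), ([0.519, 0.1597, 0.0108], 0.57)]
top lap_test_top [([0.4656, 0.026, 0.0905], 0.57), ([0.5207, 0.1608, 0.0146], 0.15)]
top lap_handle_tip [([0.5653, 0.0223, 0.1047], 0.46)]
top saw_unit [([0.5228, 0.1629, 0.0141], 0.91)]
top pump_unit [([0.507, -0.1121, 0.0141], 0.74)]
```

View pics/top1.png

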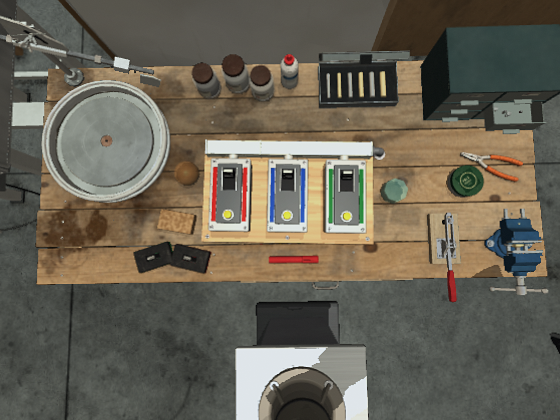

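View pics/side1.png

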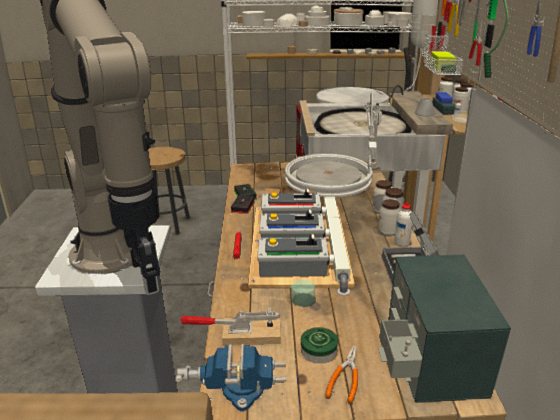

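The top view shows the blue box in the middle, with its button at about (287,215). The red box is on the left and the green one on the right, and all the handles are on. I'll triangulate the yellow buttons from both views.

```bash
cat > h.py <<'E'
from workcell import readout, imaging
import cv2, numpy as np
def yellow(c,roi):
    f=imaging.grab_frame(c); im=f['image']; hsv=cv2.cvtColor(im,cv2.COLOR_RGB2HSV)
    m=cv2.inRange(hsv,(23,150,110),(36,255,255)); k=np.zeros_like(m); x0,y0,x1,y1=roi; k[y0:y1,x0:x1]=1
    n,_,st,ce=cv2.connectedComponentsWithStats(m*k)
    return f,[(ce[i],st[i][2:5]) for i in range(1,n) if st[i][4]>=6]
def ray(f,p):
    u=cv2.undistortPoints(np.array([[p]],float),f['intrinsics'],f['D'])[0,0]
    T=np.array(f['extrinsics']); d=T[:3,:3]@[u[0],u[1],1]; return T[:3,3],d/np.linalg.norm(d)
def tri(a,b):
    (o,d),(p,e)=a,b; s=np.linalg.lstsq(np.c_[d,-e],p-o,rcond=None)[0]
    x,y=o+s[0]*d,p+s[1]*e; return (x+y)/2,np.linalg.norm(x-y)
E
python3 - <<'E'
from h import *
ft,t=yellow('top',(200,150,380,245)); fs,s=yellow('side',(250,185,340,280))
print(t);print(s)
t.sort(key=lambda q:q[0][0]); s.sort(key=lambda q:q[0][1])
for a,b in zip(t,s): print(tri(ray(ft,a[0]),ray(fs,b[0])))
for a in t:
    o,d=ray(ft,a[0]); print('z=.091',o+d*(.091-o[2])/d[2])
E
```

```text
[(array([227.14634146, 214.        ]), array([ 7,  7, 41], dtype=int32)), (array([286.5, 215. ]), array([ 6,  7, 38], dtype=int32)), (array([346.        , 215.75609756]), array([ 7,  7, 41], dtype=int32))]
[(array([273.5, 193.5]), array([4, 2, 8], dtype=int32)), (array([273.        , 214.84615385]), array([ 5,  3, 13], dtype=int32)), (array([272.375 , 240.0625]), array([ 6,  4, 16], dtype=int32))]
(array([0.4683529 , 0.16437384, 0.09219342]), np.float64(0.0014094892039473994))
(array([0.46405174, 0.02752489, 0.09104171]), np.float64(0.0008651998702117248))
(array([ 0.45997417, -0.10933847,  0.09011581]), np.float64(0.0009692515947091493))
z=.091 [0.46919364 0.16462101 0.091     ]
z=.091 [0.46449071 0.02754546 0.091     ]
z=.091 [ 0.46037151 -0.10919753  0.091     ]
```

Emit:
{"method": "move_arm", "body": {
  "motion": [
    {"fingers": 0, "rz": 7},
    {"fingers": 0, "rz": 7},
    {"fingers": 0, "rz": 7},
    {"fingers": 0, "rz": 6.5},
    {"fingers": 0},
    {"fingers": 0},
    {"fingers": 0},
    {"fingers": 0},
    {"fingers": 0},
    {"fingers": 0}
  ]
}}

```text
invalid input
```

The triangulated button is at (0.4645, 0.0275, 0.091), against an expected height of 0.093. The spacing is 137 mm and the yaw about -1.8°. The move was rejected, so I'll retry it.

Emit:
{"method": "move_arm", "body": {
  "motion": [
    {"x": 0, "y": 0, "z": 0, "rx": 0, "ry": 0, "rz": 7, "fingers": 0},
    {"x": 0, "y": 0, "z": 0, "rx": 0, "ry": 0, "rz": 7, "fingers": 0},
    {"x": 0, "y": 0, "z": 0, "rx": 0, "ry": 0, "rz": 7, "fingers": 0},
    {"x": 0, "y": 0, "z": 0, "rx": 0, "ry": 0, "rz": 6.3, "fingers": 0},
    {"x": 0, "y": 0, "z": 0, "rx": 0, "ry": 0, "rz": 0, "fingers": 0},
    {"x": 0, "y": 0, "z": 0, "rx": 0, "ry": 0, "rz": 0, "fingers": 0},
    {"x": 0, "y": 0, "z": 0, "rx": 0, "ry": 0, "rz": 0, "fingers": 0},
    {"x": 0, "y": 0, "z": 0, "rx": 0, "ry": 0, "rz": 0, "fingers": 0},
    {"x": 0, "y": 0, "z": 0, "rx": 0, "ry": 0, "rz": 0, "fingers": 0},
    {"x": 0, "y": 0, "z": 0, "rx": 0, "ry": 0, "rz": 0, "fingers": 0}
  ]
}}

```text
t: 1.7
position: [0.2366, -0.4965, 0.2313]
orientation: [0.0, 1.0, -0.016, 0.0]
force: [-1.0, 0.5, 0.9]
gripper_width: -0.0002
grasp_force: 0.0
```

Emit:
{"method": "move_arm", "body": {
  "motion": [
    {"x": 0.016, "y": -0.02, "z": 0, "rx": 0, "ry": 0, "rz": 0, "fingers": 0},
    {"x": 0.016, "y": -0.04, "z": 0, "rx": 0, "ry": 0, "rz": 0, "fingers": 0},
    {"x": 0.016, "y": -0.04, "z": 0, "rx": 0, "ry": 0, "rz": 0, "fingers": 0},
    {"x": 0.016, "y": -0.04, "z": 0, "rx": 0, "ry": 0, "rz": 0, "fingers": 0},
    {"x": 0.016, "y": -0.04, "z": 0, "rx": 0, "ry": 0, "rz": 0, "fingers": 0},
    {"x": 0.016, "y": -0.04, "z": 0, "rx": 0, "ry": 0, "rz": 0, "fingers": 0},
    {"x": 0.016, "y": -0.04, "z": 0, "rx": 0, "ry": 0, "rz": 0, "fingers": 0},
    {"x": 0.016, "y": -0.04, "z": 0, "rx": 0, "ry": 0, "rz": 0, "fingers": 0},
    {"x": 0.016, "y": -0.04, "z": 0, "rx": 0, "ry": 0, "rz": 0, "fingers": 0},
    {"x": 0.016, "y": -0.02, "z": 0, "rx": 0, "ry": 0, "rz": 0, "fingers": 0}
  ]
}}

```text
t: 2.7
position: [0.4088, -0.1374, 0.2317]
orientation: [-0.001, 1.0, -0.013, 0.0]
force: [-0.1, -0.6, -0.3]
gripper_width: 0.0001
grasp_force: 0.0
```

Emit:
{"method": "move_arm", "body": {
  "motion": [
    {"x": 0.007, "y": -0.022, "z": 0, "rx": 0, "ry": 0, "rz": 0, "fingers": 0},
    {"x": 0.007, "y": -0.024, "z": 0, "rx": 0, "ry": 0, "rz": 0, "fingers": 0},
    {"x": 0.007, "y": -0.024, "z": 0, "rx": 0, "ry": 0, "rz": 0, "fingers": 0},
    {"x": 0.007, "y": -0.024, "z": 0.01, "rx": 0, "ry": 0, "rz": 0, "fingers": 0},
    {"x": 0.007, "y": -0.024, "z": 0.015, "rx": 0, "ry": 0, "rz": 0, "fingers": 0},
    {"x": 0.007, "y": -0.024, "z": 0.02, "rx": 0, "ry": 0, "rz": 0, "fingers": 0},
    {"x": 0.008, "y": -0.024, "z": 0.02, "rx": 0, "ry": 0, "rz": 0, "fingers": 0},
    {"x": 0, "y": 0, "z": 0.015, "rx": 0, "ry": 0, "rz": 0, "fingers": 0},
    {"x": 0, "y": 0, "z": 0.01, "rx": 0, "ry": 0, "rz": 0, "fingers": 0},
    {"x": 0, "y": 0, "z": 0, "rx": 0, "ry": 0, "rz": 0, "fingers": 0}
  ]
}}

```text
t: 3.7
position: [0.462, 0.0219, 0.14]
orientation: [0.0, 1.0, -0.016, -0.002]
force: [-0.4, -0.5, -0.1]
gripper_width: 0.0001
grasp_force: 0.0
```

Run:
```python
from h import *
s=readout.sense(); print(s['t'],s['position'],s['orientation'],s['force'])
f=imaging.grab_frame('wrist'); cv2.imwrite('pics/w1.png',f['image'][:,:,::-1])
T=np.array(f['extrinsics']); P=np.array([[.4645,.0275,.092]]); 
R=T[:3,:3].T
for q in (P[0],s['position']): print(cv2.projectPoints(q.reshape(1,3),cv2.Rodrigues(R)[0],-R@T[:3,3],f['intrinsics'],f['D'])[0].ravel())
```

```text
3.7 [0.46200183 0.02188956 0.14000813] [ 2.91953303e-04  9.99869162e-01 -1.60935669e-02 -1.60354842e-03] [-0.42468164 -0.53907932 -0.09210582]
[270.90278395 225.55904929]
[280.39110706 261.33861338]
```

View pics/w1.png

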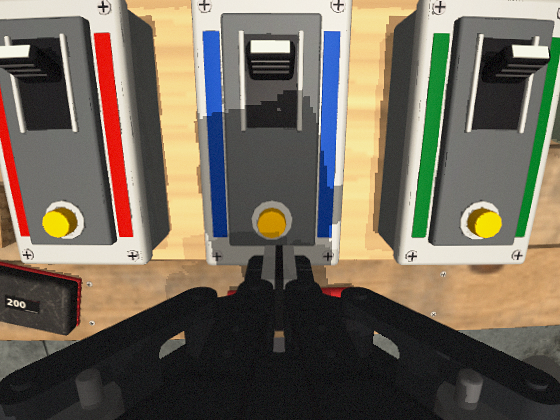

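The wrist view shows the button at (272,223), against a projected (271,226), so the estimate holds. I need a 6 mm sideways correction before going down.

Emit:
{"method": "move_arm", "body": {
  "motion": [
    {"x": 0.002, "y": -0.003, "z": 0, "rx": 0, "ry": 0, "rz": 0, "fingers": 0},
    {"x": 0.001, "y": -0.003, "z": 0.005, "rx": 0, "ry": 0, "rz": 0, "fingers": 0},
    {"x": 0, "y": 0, "z": 0.01, "rx": 0, "ry": 0, "rz": 0, "fingers": 0},
    {"x": 0, "y": 0, "z": 0.01, "rx": 0, "ry": 0, "rz": 0, "fingers": 0},
    {"x": 0, "y": 0, "z": 0.01, "rx": 0, "ry": 0, "rz": 0, "fingers": 0},
    {"x": 0, "y": 0, "z": 0.005, "rx": 0, "ry": 0, "rz": 0, "fingers": 0},
    {"x": 0, "y": 0, "z": 0.004, "rx": 0, "ry": 0, "rz": 0, "fingers": 0},
    {"x": 0, "y": 0, "z": 0, "rx": 0, "ry": 0, "rz": 0, "fingers": 0},
    {"x": 0, "y": 0, "z": 0, "rx": 0, "ry": 0, "rz": 0, "fingers": 0},
    {"x": 0, "y": 0, "z": 0, "rx": 0, "ry": 0, "rz": 0, "fingers": 0}
  ]
}}

```text
t: 4.75
position: [0.4668, 0.0286, 0.0977]
orientation: [0.0, 1.0, -0.016, 0.0]
force: [0.4, -0.2, 0.0]
gripper_width: -0.0001
grasp_force: 0.0
```

Emit:
{"method": "move_arm", "body": {
  "motion": [
    {"x": 0, "y": 0, "z": 0.002, "rx": 0, "ry": 0, "rz": 0, "fingers": 0},
    {"x": 0, "y": 0, "z": 0.002, "rx": 0, "ry": 0, "rz": 0, "fingers": 0},
    {"x": 0, "y": 0, "z": 0.002, "rx": 0, "ry": 0, "rz": 0, "fingers": 0},
    {"x": 0, "y": 0, "z": 0.001, "rx": 0, "ry": 0, "rz": 0, "fingers": 0},
    {"x": 0, "y": 0, "z": 0.001, "rx": 0, "ry": 0, "rz": 0, "fingers": 0},
    {"x": 0, "y": 0, "z": 0.001, "rx": 0, "ry": 0, "rz": 0, "fingers": 0},
    {"x": 0, "y": 0, "z": 0.001, "rx": 0, "ry": 0, "rz": 0, "fingers": 0},
    {"x": 0, "y": 0, "z": 0, "rx": 0, "ry": 0, "rz": 0, "fingers": 0},
    {"x": 0, "y": 0, "z": 0, "rx": 0, "ry": 0, "rz": 0, "fingers": 0},
    {"x": 0, "y": 0, "z": 0, "rx": 0, "ry": 0, "rz": 0, "fingers": 0}
  ]
}}

```text
t: 5.75
position: [0.4666, 0.0285, 0.0872]
orientation: [-0.0, 1.0, -0.016, 0.0]
force: [1.7, -0.1, 0.5]
gripper_width: 0.0002
grasp_force: 0.5
```

Emit:
{"method": "move_arm", "body": {
  "motion": [
    {"x": 0, "y": 0, "z": 0.001, "rx": 0, "ry": 0, "rz": 0, "fingers": 0},
    {"x": 0, "y": 0, "z": 0.001, "rx": 0, "ry": 0, "rz": 0, "fingers": 0},
    {"x": 0, "y": 0, "z": 0.001, "rx": 0, "ry": 0, "rz": 0, "fingers": 0},
    {"x": 0, "y": 0, "z": 0, "rx": 0, "ry": 0, "rz": 0, "fingers": 0},
    {"x": 0, "y": 0, "z": 0, "rx": 0, "ry": 0, "rz": 0, "fingers": 0},
    {"x": 0, "y": 0, "z": 0, "rx": 0, "ry": 0, "rz": 0, "fingers": 0},
    {"x": 0, "y": 0, "z": 0, "rx": 0, "ry": 0, "rz": 0, "fingers": 0},
    {"x": 0, "y": 0, "z": 0, "rx": 0, "ry": 0, "rz": 0, "fingers": 0},
    {"x": 0, "y": 0, "z": 0, "rx": 0, "ry": 0, "rz": 0, "fingers": 0},
    {"x": 0, "y": 0, "z": 0, "rx": 0, "ry": 0, "rz": 0, "fingers": 0}
  ]
}}

```text
t: 6.75
position: [0.4665, 0.0285, 0.0843]
orientation: [0.0, 1.0, -0.016, 0.0]
force: [1.4, -0.3, 1.5]
gripper_width: -0.0001
grasp_force: 0.8
```

Run:
```python
from h import *
s=readout.sense(); print(s['t'],s['position'],s['force'])
f=imaging.grab_frame('wrist'); cv2.imwrite('pics/w2.png',f['image'][:,:,::-1])
```

```text
6.75 [0.46649051 0.02852253 0.08431874] [ 1.44350991 -0.34523696  1.45790585]
```

View pics/w2.png

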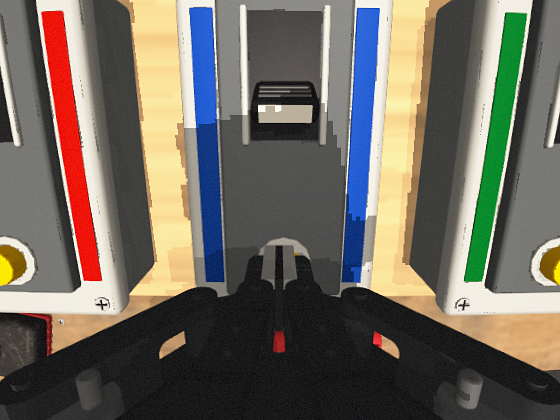

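The wrist view shows the handle tip moved to the near end of the slot, at (285,105), so it has tripped. Next I'll release the button, then come in low in front of the handle.

Emit:
{"method": "move_arm", "body": {
  "motion": [
    {"x": 0, "y": 0, "z": -0.004, "rx": 0, "ry": 0, "rz": 0, "fingers": 0},
    {"x": 0, "y": 0, "z": -0.009, "rx": 0, "ry": 0, "rz": 0, "fingers": 0},
    {"x": 0, "y": 0, "z": -0.009, "rx": 0, "ry": 0, "rz": 0, "fingers": 0},
    {"x": 0.009, "y": 0.001, "z": 0, "rx": 0, "ry": 0, "rz": 0, "fingers": 0},
    {"x": 0.013, "y": 0, "z": 0, "rx": 0, "ry": 0, "rz": 0, "fingers": 0},
    {"x": 0.013, "y": 0, "z": 0, "rx": 0, "ry": 0, "rz": 0, "fingers": 0},
    {"x": 0, "y": 0, "z": 0.005, "rx": 0, "ry": 0, "rz": 0, "fingers": 0},
    {"x": 0, "y": 0, "z": 0.008, "rx": 0, "ry": 0, "rz": 0, "fingers": 0},
    {"x": 0, "y": 0, "z": 0, "rx": 0, "ry": 0, "rz": 0, "fingers": 0},
    {"x": 0, "y": 0, "z": 0, "rx": 0, "ry": 0, "rz": 0, "fingers": 0}
  ]
}}

```text
t: 7.8
position: [0.5002, 0.0264, 0.0926]
orientation: [0.0, 1.0, -0.016, -0.001]
force: [0.2, 0.4, 0.5]
gripper_width: 0.0003
grasp_force: 0.0
```

Emit:
{"method": "move_arm", "body": {
  "motion": [
    {"x": 0.004, "y": 0, "z": 0, "rx": 0, "ry": 0, "rz": 0, "fingers": 0},
    {"x": 0.004, "y": 0, "z": 0, "rx": 0, "ry": 0, "rz": 0, "fingers": 0},
    {"x": 0.004, "y": 0, "z": 0, "rx": 0, "ry": 0, "rz": 0, "fingers": 0},
    {"x": 0.004, "y": 0, "z": 0, "rx": 0, "ry": 0, "rz": 0, "fingers": 0},
    {"x": 0.004, "y": 0, "z": 0, "rx": 0, "ry": 0, "rz": 0, "fingers": 0},
    {"x": 0.004, "y": 0, "z": 0, "rx": 0, "ry": 0, "rz": 0, "fingers": 0},
    {"x": 0.004, "y": 0, "z": 0, "rx": 0, "ry": 0, "rz": 0, "fingers": 0},
    {"x": 0.004, "y": 0, "z": 0, "rx": 0, "ry": 0, "rz": 0, "fingers": 0},
    {"x": 0.003, "y": 0, "z": 0, "rx": 0, "ry": 0, "rz": 0, "fingers": 0},
    {"x": 0, "y": 0, "z": 0, "rx": 0, "ry": 0, "rz": 0, "fingers": 0}
  ]
}}

```text
t: 8.8
position: [0.5372, 0.0253, 0.0933]
orientation: [-0.0, 1.0, -0.016, 0.001]
force: [-0.3, 1.4, -0.5]
gripper_width: -0.0002
grasp_force: 0.0
```

Run:
```python
from h import *
s=readout.sense(); print(s['t'],s['position'],s['force'])
f=imaging.grab_frame('wrist'); cv2.imwrite('pics/w3.png',f['image'][:,:,::-1])
```

```text
8.8 [0.53720675 0.0252811  0.09334509] [-0.31670664  1.37192569 -0.54000501]
```

View pics/w3.png

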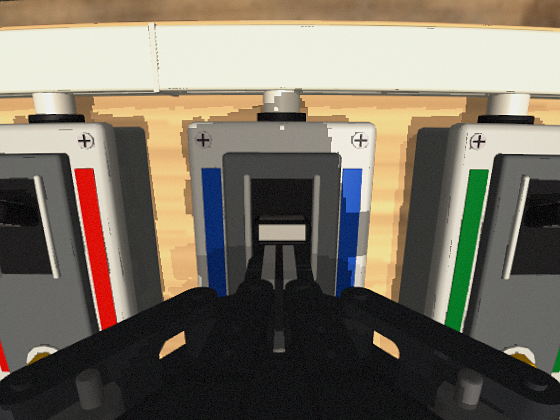

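Run:
```python
from h import *
f=imaging.grab_frame('wrist'); T=np.array(f['extrinsics']);R=T[:3,:3].T
for x in (70,80,85,90,95,100):
    q=np.array([.4645+x/1e3,.0275-.031*x/1e3,.103]); print(x-50,cv2.projectPoints(q.reshape(1,3),cv2.Rodrigues(R)[0],-R@T[:3,3],f['intrinsics'],f['D'])[0].ravel())
```

```text
20 [280.60302374 274.88438814]
30 [280.5908427  254.82371345]
35 [280.5843277  244.49904355]
40 [280.57751546 233.97414414]
45 [280.57039476 223.24611502]
50 [280.56295394 212.31216253]
```

The handle tip is at row 232, which is about x=+41 in the box frame. It is past the middle but not yet at the stop, so I'll push a few mm more and then back off.

Emit:
{"method": "move_arm", "body": {
  "motion": [
    {"x": 0.002, "y": 0, "z": 0, "rx": 0, "ry": 0, "rz": 0, "fingers": 0},
    {"x": 0.002, "y": 0, "z": 0, "rx": 0, "ry": 0, "rz": 0, "fingers": 0},
    {"x": 0.001, "y": 0, "z": 0, "rx": 0, "ry": 0, "rz": 0, "fingers": 0},
    {"x": 0, "y": 0, "z": 0, "rx": 0, "ry": 0, "rz": 0, "fingers": 0},
    {"x": 0, "y": 0, "z": 0, "rx": 0, "ry": 0, "rz": 0, "fingers": 0},
    {"x": 0, "y": 0, "z": 0, "rx": 0, "ry": 0, "rz": 0, "fingers": 0},
    {"x": -0.005, "y": 0, "z": 0, "rx": 0, "ry": 0, "rz": 0, "fingers": 0},
    {"x": -0.01, "y": 0, "z": 0, "rx": 0, "ry": 0, "rz": 0, "fingers": 0},
    {"x": -0.01, "y": 0, "z": 0, "rx": 0, "ry": 0, "rz": 0, "fingers": 0},
    {"x": 0, "y": 0, "z": 0, "rx": 0, "ry": 0, "rz": 0, "fingers": 0}
  ]
}}

```text
t: 9.9
position: [0.5141, 0.0261, 0.0931]
orientation: [0.0, 1.0, -0.015, -0.001]
force: [-0.3, 0.5, -0.8]
gripper_width: 0.0002
grasp_force: 0.0
```

Run:
```python
from h import *
s=readout.sense(); print(s['t'],s['position'],s['force'])
f=imaging.grab_frame('wrist'); cv2.imwrite('pics/w4.png',f['image'][:,:,::-1])
T=np.array(f['extrinsics']);R=T[:3,:3].T
for x in (70,100):
    q=np.array([.4645+x/1e3,.0275-.031*x/1e3,.103]); print(x-50,cv2.projectPoints(q.reshape(1,3),cv2.Rodrigues(R)[0],-R@T[:3,3],f['intrinsics'],f['D'])[0].ravel())
```

```text
9.9 [0.51406737 0.0260616  0.09310699] [-0.25757925  0.52758525 -0.81695784]
20 [280.74514636 228.33065022]
50 [280.76488649 160.03485817]
```

View pics/w4.png

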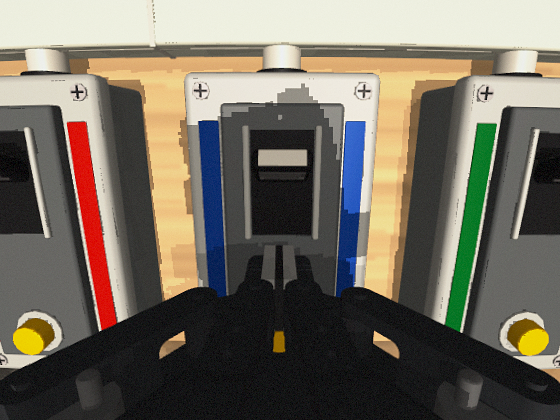

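The handle tip is now at row 158, against 160 expected for on. Now I'll withdraw upward and check.

Emit:
{"method": "move_arm", "body": {
  "motion": [
    {"x": 0, "y": 0, "z": -0.01, "rx": 0, "ry": 0, "rz": 0, "fingers": 0},
    {"x": 0, "y": 0, "z": -0.02, "rx": 0, "ry": 0, "rz": 0, "fingers": 0},
    {"x": 0, "y": 0, "z": -0.02, "rx": 0, "ry": 0, "rz": 0, "fingers": 0},
    {"x": -0.01, "y": 0, "z": -0.02, "rx": 0, "ry": 0, "rz": 0, "fingers": 0},
    {"x": -0.02, "y": 0, "z": -0.02, "rx": 0, "ry": 0, "rz": 0, "fingers": 0},
    {"x": -0.02, "y": 0, "z": -0.01, "rx": 0, "ry": 0, "rz": 0, "fingers": 0},
    {"x": -0.01, "y": 0, "z": 0, "rx": 0, "ry": 0, "rz": 0, "fingers": 0},
    {"x": 0, "y": 0, "z": 0, "rx": 0, "ry": 0, "rz": 0, "fingers": 0},
    {"x": 0, "y": 0, "z": 0, "rx": 0, "ry": 0, "rz": 0, "fingers": 0},
    {"x": 0, "y": 0, "z": 0, "rx": 0, "ry": 0, "rz": 0, "fingers": 0}
  ]
}}

```text
t: 10.95
position: [0.4568, 0.0276, 0.1927]
orientation: [-0.0, 1.0, -0.016, -0.0]
force: [0.2, 0.5, 0.1]
gripper_width: 0.0
grasp_force: 0.0
```

Run:
```python
from h import *
f=imaging.grab_frame('wrist'); cv2.imwrite('pics/w5.png',f['image'][:,:,::-1])
s=readout.sense(); print(s['t'],s['position'],s['force'])
```

```text
11.0 [0.4567602  0.02769781 0.19264398] [ 0.16258069 -0.21509027  0.56746664]
```

View pics/w5.png

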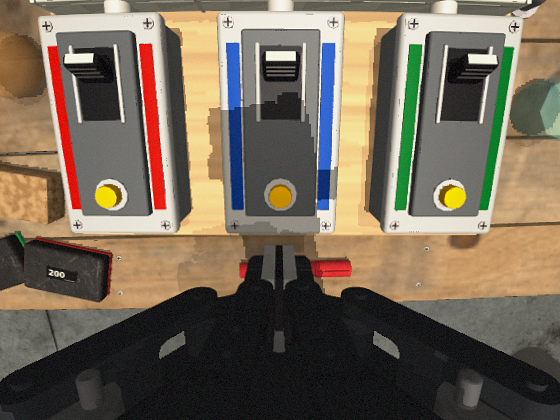

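All three handles are on (blue tip at (281,60)), the blue button at (280,196) is out, and the loose things haven't moved.

```bash
python3 -c "
from workcell import robot; print(robot.sign_off())"
```

```text
the job is handed in; nothing more can be done
None
```

I tested the blue-banded switch: the button tripped the handle to off, I let the button go, pushed the handle back to on and withdrew. The last picture shows the other two boxes and the loose things unchanged, and I handed the job in at about 11 s.

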